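Engage and start the filament feeder

ROBOT

A 7-joint arm with a two-finger parallel gripper is mounted at the origin on the work surface. World frame = base frame: x ahead of the robot, y to its left, z up, the work surface at z = 0. Lengths are in m, angles in degrees, forces in N, time in s.
With the tool pointing down it reaches from about 0.425 to 0.975 m from the base axis. Payload 16.7 kg.
Tool frame: the origin (TCP) lies at the very end of the fingers, on their centre line; the grasp point (between the pads) lies 19 mm behind it; z points along the fingers, y is the direction in which the jaws open and shut (so a half turn about z gives the same grasp; the last joint's range is limited). The gripper opens to 85 mm and grips with 20 to 120 N. Pads are 22 mm wide; open, the fingers measure 114 mm over their backs; the gripper's body (76 mm by 85 mm) begins 54 mm behind the grasp point. The pads swing forward as they close: fully open they stand 13 mm farther back than shut.
Start: joints at [-74.685, 24.414, 4.234, 92.017, -1.954, 63.644, -3.845], TCP at [0.273, 0.617, 0.231] pointing down, gripper open.
Joint ranges: [-163.25, 163.25], [-28.42, 122.38], [-70.27, 78.77], [12.13, 141.07], [-58.53, 238.53], [9.26, 117.41], [-156.51, 156.51]. Speed limits (degrees/s): [108.29, 108.29, 136.94, 136.94, 172.46, 172.46, 172.46].

INTERFACE

Orientations are given as [roll, pitch, yaw] about the fixed x, y, z axes, in that order (R = Rz(yaw) Ry(pitch) Rx(roll)).
In Python, from cell import bot gives the robot as it stands.
- The arm moves only by the tool drive_tool, never from a script. Its argument "rows" is a list of rows, each an object with "grip": the finger opening in m, from 0 to 0.0854; "travel": the shift along the tool's x, y, z in m, a list of three; "dr": the turn, a rotation vector about the tool's x, y, z in degrees, a list of three. In form: [{"grip": grip, "travel": [dx, dy, dz], "dr": [ax, ay, az]}, ...]. A call has 1 to 10 rows; each row shifts and turns the commanded pose from where the row before left it, along the tool's axes as they then stand; what a row does not reach is not made up. A row lasts 1/10 s, in which the tool goes at most 50 mm and 8.59 degrees, less where a joint would pass 70% of its speed; a pose out of reach is approached as far as the arm can. A call with a gripper value outside its range is refused whole. The fingers move at their own pace and stop on an object; "squeeze" is the grip in N (left out, the last holds). Time passes only in rows, so rows that do not move let the fingers close. It gives the time, the measured TCP pose, the force and the opening at its end, in the units of the state.
- bot.read_state(): the state, without advancing time (a new reading comes with each control period).
- bot.get_image(name): name is "scene" or "top" or "wrist"; returns the picture (420x560x3 uint8, red, green, blue); there is no depth.
- bot.camera_params(name): a dict with "fov_y" (degrees; the focal length in pixels is half the picture's height over the tangent of half this angle, whatever the lens; pixels are square), "cx", "cy" (the principal point, pixels), "world_from_camera" (4x4, takes a point from camera to world coordinates). Camera axes: x right, y down, z forward; pixel columns grow to the right and rows downward; lengths in m; the calibration is good to about 2 mm. A picture is of the moment at which its call begins: read the wrist's pose just before it. camera_params takes no time and is no camera call; for the wrist camera it gives the pose at the moment of the call.
- bot.close_job(): hands the job in, once; it reports no verdict.
The state is a dict: "time_s": time; "joint_positions": joint angles; "joint_velocities": joint speeds; "joint_efforts": joint torques, N m; "tcp_pos": TCP position; "tool_rot": TCP orientation; "force": force on the tool from outside, world axes, zero at the start; "torque": the same for the moment, N m; "grip_width": opening from 0.0 (shut) to 1.0 (fully open).
Only numpy, scipy, OpenCV 4.12 (cv2) and the standard library are available. Lean on these libraries where they do the work, as an engineer would, in place of code of your own. Each camera call takes 0.05 s, during which the arm holds its last target.

TASK

Engage and start the filament feeder: with the fingertips, push its orange lever from the white mark, past the click at the yellow mark, until it is fully home against the stop at the green mark; only then press the green start button right down and let it come back up. Push only: do not take the lever between the fingers, and leave the glue bottle, the little black chair and the calipers where they are.

Things in the scene. Friction and masses are not known exactly. Their poses are not given: they have to be found in the camera images.
- feeder: filament feeder, a box fixed to the bench, 140 (x) by 220 (y) by 70 mm high, black, grey top, blue display on its -x face towards the robot, 42 mm motor cube at its +x face. Origin: centre of its underside; z up. On its flat top a dark slot along y at x = +30 mm, y = -34 to +54 mm, with white, yellow and green marks on both sides at y = -20, +10 and +40 mm.
- lever_top (a point): centre of the flat top of the orange lever, 107 mm above the bench. The lever is an upright block 36 mm along the feeder's x, 16 mm along the feeder's y, and stands from 3 to 37 mm above the feeder's top. It cannot be lifted or turned. Site axes are parallel to the feeder's.
- lever (a joint): lever travel (m) along the feeder's +y: 0 white mark (a stop), 0.030 first detent (yellow), 0.060 second stop (green, fully home). Starts at 0 to 0.004. Two humps lie at 0.015 and 0.045: about 10 N pushes it over each (resisting over the 10 mm before), then it is drawn on for about 10 mm. Elsewhere only friction (2 N) holds it, so the last 5 mm to the second stop must be pushed as well.
- start_top (a point): centre of the top of the green round start button (28 mm across), 22 mm above the feeder's top, in a dark round housing (44 mm across, 12 mm high) at x = -40 mm, y = -25 mm in the feeder's frame. It is pressed straight down.
- start (a joint): start button travel in m: 0 up, 0.006 fully down (about 4 N, spring return).
- glue: bystander: white glue bottle with red cap, 44 mm across, 95 mm tall, upright on the bench beyond the feeder's +y end. Origin: centre of its underside.
- chair: bystander: little black printed model chair, 30 by 30 mm, 58 mm tall, 30 g, standing on the feeder's top near its +y end on the -x side. Origin: centre of its underside.
- calipers: bystander: steel calipers lying on the bench between the feeder and the robot, 230 mm long along their y, jaws towards their +x (reaching 53 mm), 12 mm high. Origin: middle of the beam's underside.

How it is judged (in metres and radians):
On the way, in this order (a step that is already met when the one before it is completed fails the run):
1. the lever is past its first detent and home at the second stop (value of joint lever above 0.057 m), for 0.2 s.
2. the start button is pressed down (value of joint start above 0.0042 m and value of joint lever above 0.057 m), for 0.05 s.
At the end, for the whole second after the job is handed in: The lever stands at the second stop (within 3 mm of its 60 mm travel), the start button has been pressed at least 4.2 mm after that and is up again, and glue bottle and calipers are within 20 mm, the chair within 15 mm, of where they stood, bottle and chair upright (value of joint lever above 0.057 m and value of joint start below 0.0015 m and distance of each of glue, calipers from where it was at the start of the episode below 0.02 m and distance of chair from where it was at the start of the episode below 0.015 m and angle between each of glue, chair's own z axis and vertical below 0.2 rad); the robot touches nothing.
It fails at once if the start button is pressed while the lever is not home (value of joint start above 0.003 m and value of joint lever below 0.055 m).
It fails at once if the lever is taken between the fingers (the grasp point is in or just above the lever) (y of the grasp point in the frame of lever_top between -0.008 and 0.008 m and x of the grasp point in the frame of lever_top between -0.022 and 0.022 m and z of the grasp point in the frame of lever_top below 0.012 m).
It fails at once if the glue bottle is lifted, pushed away or tipped (distance of glue from where it was at the start of the episode above 0.03 m or angle between glue's own z axis and vertical above 0.4 rad).
It fails at once if the chair is lifted, pushed away or tipped (distance of chair from where it was at the start of the episode above 0.025 m or angle between chair's own z axis and vertical above 0.4 rad).
It fails at once if the calipers are lifted or pushed away (distance of calipers from where it was at the start of the episode above 0.03 m).
It also fails if it takes over 42 s, if anything falls off the work surface, if the arm or the gripper's body presses on something with over 40 N, if the wrist force passes 120 N, or if a joint passes its speed limit or range.

## Working session

There is one attempt and no reset: what is moved stays moved. The work goes in short steps, Python scripts to look and compute and a tool call to move; the robot and the scene stay as the last step left them, time stands still between calls to the robot, and variables do not carry over. Pictures are saved under pics/ and viewed, and the job is handed in when it is done.

Besides the shell and the picture viewer there is one more tool, called after "Call:" as name(argument=value, ...), one argument or row to a line, values as JSON. drive_tool: Moves the arm, as the interface text tells. Its arguments: {"type":"object","properties":{"rows":{"type":"array"},"squeeze":{"type":"number"}},"required":["rows"]}

```bash
mkdir -p pics; python3 - <<'E'
from cell import bot
import cv2,numpy as np
s=bot.read_state();print(s)
for n in("scene","top"):
    im=bot.get_image(n);cv2.imwrite(f"pics/{n}0.png",im[:,:,::-1]);p=bot.camera_params(n);print(n,p)
E
```

```text
{'time_s': 0.0, 'joint_positions': array([-74.68348741,  24.45109538,   4.23034441,  92.0529118 ,
        -1.95396035,  63.64379487,  -3.84343123]), 'joint_velocities': array([ 0.06727925,  0.02875444, -0.02197152, -0.05105908, -0.02146503,
       -0.01858463,  0.01184288]), 'joint_efforts': array([-1.27629057e-03, -9.49820137e+01,  3.75988439e+00, -4.63529170e+01,
        1.90053385e-02,  9.91434557e-03, -1.65245115e-05]), 'tcp_pos': array([0.27312661, 0.61681641, 0.2305881 ]), 'tool_rot': array([-1.79924503e+02,  5.12807900e-03,  1.56117872e+02]), 'force': array([-0.37363247,  0.35341742,  0.13587303]), 'torque': array([-0.03812699, -0.04577617, -0.01129394]), 'grip_width': 0.9981146305706035}
scene {'fov_y': 44.059556308946256, 'cx': 270.0983201790467, 'cy': 207.21340755349163, 'world_from_camera': array([[-0.42623047,  0.57828058, -0.69564298,  1.01438876],
       [ 0.90448772,  0.28531176, -0.31701603,  0.34398813],
       [ 0.01515091, -0.76432243, -0.64465625,  0.56799118],
       [ 0.        ,  0.        ,  0.        ,  1.        ]])}
top {'fov_y': 53.23932314609628, 'cx': 274.5937788107066, 'cy': 209.89747559978974, 'world_from_camera': array([[-0.0081541 , -0.98441574,  0.17566775,  0.40992112],
       [-0.99989239,  0.00588422, -0.0134385 ,  0.11997794],
       [ 0.01219541, -0.17575842, -0.98435778,  0.80122744],
       [ 0.        ,  0.        ,  0.        ,  1.        ]])}
```

View pics/scene0.png

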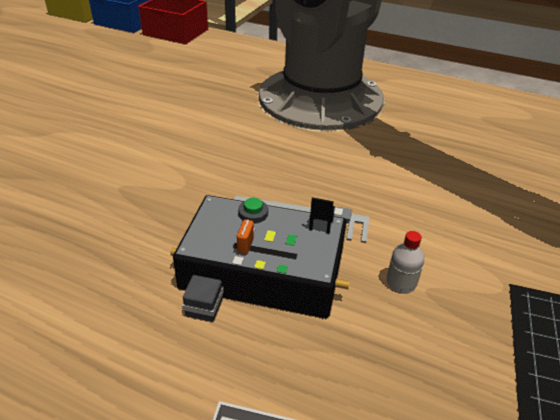

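View pics/top0.png

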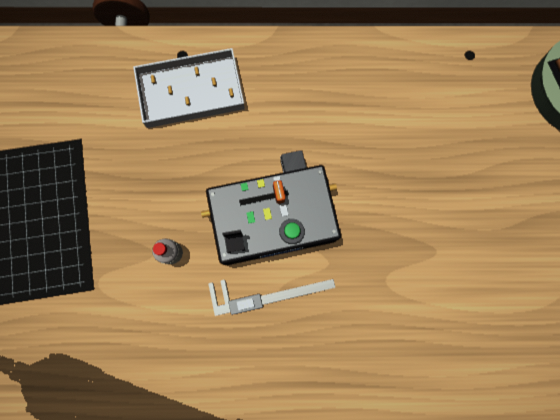

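The scene shows the feeder with the lever at the white marks, the button at about (254,205), the chair at (321,213) and the bottle at (406,262). In the top view the feeder is at (273,214), the lever at (279,190), the button at (292,231) and the chair at (235,242). I'll zoom in to fit its pose.

```bash
python3 - <<'E'
import cv2
a=cv2.imread("pics/top0.png")[145:275,190:350];cv2.imwrite("pics/topz.png",cv2.resize(a,None,fx=5,fy=4.5*1.111,interpolation=cv2.INTER_CUBIC)[:600]) if 0 else cv2.imwrite("pics/topz.png",cv2.resize(a[:,:],(640,520),interpolation=cv2.INTER_CUBIC))
a=cv2.imread("pics/scene0.png")[185:325,165:365];cv2.imwrite("pics/scz.png",cv2.resize(a,(800,560),interpolation=cv2.INTER_CUBIC))
E
```

```text
(no output)
```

View pics/topz.png

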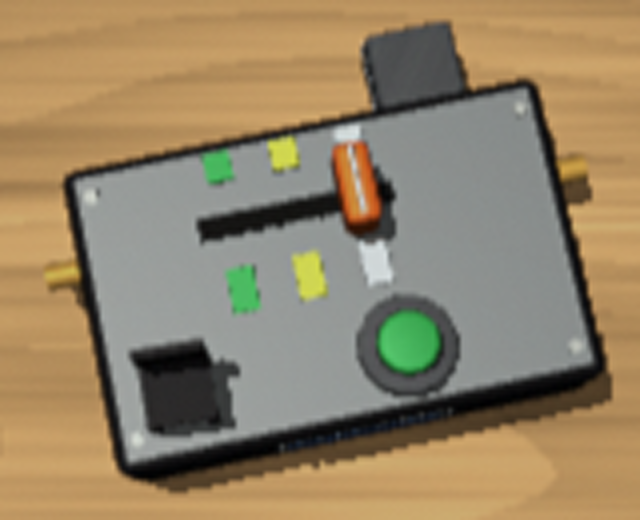

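View pics/scz.png

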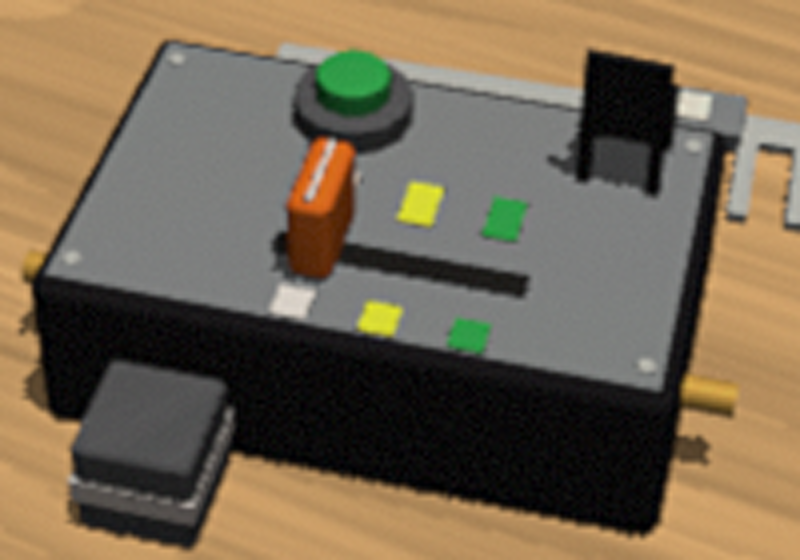

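```bash
cat > h.py <<'E'
import numpy as np
from cell import bot
from scipy.optimize import least_squares
def proj(n,P,p=None):
    p=p or bot.camera_params(n);T=np.linalg.inv(p["world_from_camera"]);f=210/np.tan(np.radians(p["fov_y"]/2))
    c=np.asarray(P)@T[:3,:3].T+T[:3,3];return c[...,:2]/c[...,2:]*f+[p["cx"],p["cy"]]
def unproj(n,uv,z):
    p=bot.camera_params(n);T=p["world_from_camera"];f=210/np.tan(np.radians(p["fov_y"]/2))
    d=T[:3,:3]@np.array([(uv[0]-p["cx"])/f,(uv[1]-p["cy"])/f,1]);return T[:3,3]+d*(z-T[2,3])/d[2]
E
cat > fit.py <<'E'
from h import *
z=.07
loc={'pp':(.07,.11,z),'pm':(.07,-.11,z),'mm':(-.07,-.11,z),'mp':(-.07,.11,z),'g':(.03,.04,z),'y':(.03,.01,z),'b':(-.04,-.025,.092)}
ob={'top':{'pp':(70,176),'pm':(535,83),'mm':(602,364),'mp':(122,468),'g':(230.5,227.5),'y':(297,214.5),'b':(409,341)},
'scene':{'mm':(167,42),'mp':(718,135),'pm':(38,285),'pp':(665,388),'g':(487,277.5),'y':(400,260.5),'b':(353,76)}}
off={'top':(190,145),'scene':(165,185)}
def W(v,l): 
    c,s=np.cos(v[2]),np.sin(v[2]);return np.array([v[0]+c*l[0]-s*l[1],v[1]+s*l[0]+c*l[1],l[2]])
P={n:bot.camera_params(n) for n in ob}
def res(v,ns=('top','scene')):
    return np.concatenate([proj(n,W(v,loc[k]),P[n])-(np.array(u)/4+off[n]) for n in ns for k,u in ob[n].items()])
for ns in (('top',),('scene',),('top','scene')):
    r=least_squares(res,[.5,.1,.1],args=(ns,),loss='soft_l1');print(ns,r.x,np.degrees(r.x[2]));print(np.round(res(r.x,ns).reshape(-1,2),1).tolist())
v=r.x
print('lever',unproj('top',(190+357/4,145+183/4),.107),unproj('scene',(165+328/4,185+170/4),.107),'exp0',W(v,(.03,-.02,.107)))
print('button',unproj('top',(190+409/4,145+341/4),.092),unproj('scene',(165+353/4,185+76/4),.092),W(v,loc['b']))
print('green',W(v,(.03,.04,.107)))
E
python3 fit.py
```

```text
('top',) [0.5347069  0.11249916 0.21073372] 12.07415300072013
[[-2.9, -0.6], [0.4, -2.7], [2.5, 2.2], [-0.6, 3.5], [-0.0, -0.3], [-0.2, -0.6], [0.5, 0.1]]
('scene',) [0.53563807 0.11605624 0.20731031] 11.878005898361915
[[-2.1, -3.0], [3.1, -2.9], [-4.0, -0.4], [3.1, 4.4], [-0.0, 0.4], [0.0, 0.8], [-0.1, -1.7]]
('top', 'scene') [0.53488748 0.11413951 0.21061026] 12.06707919512523
[[-3.8, -0.7], [-0.5, -2.8], [1.6, 2.1], [-1.6, 3.4], [-1.0, -0.4], [-1.1, -0.7], [-0.5, 0.0], [-3.1, -3.5], [1.9, -3.8], [-4.8, -1.0], [2.1, 3.3], [-1.0, -0.5], [-0.9, -0.0], [-1.2, -2.4]]
lever [0.56677658 0.10232775 0.107     ] [0.5678292  0.10767865 0.107     ] exp0 [0.56840572 0.10085314 0.107     ]
button [0.50104701 0.08046585 0.092     ] [0.50497286 0.0852278  0.092     ] [0.50099776 0.08132965 0.092     ]
green [0.55586232 0.15952735 0.107     ]
```

Call:
drive_tool(
  rows=[
    {"grip": 0,"travel": [0,0,0],"dr": [0,0,7.71]},
    {"grip": 0,"travel": [0,0,0],"dr": [0,0,7.71]},
    {"grip": 0,"travel": [0,0,0],"dr": [0,0,7.71]},
    {"grip": 0,"travel": [0,0,0],"dr": [0,0,7.71]},
    {"grip": 0,"travel": [0,0,0],"dr": [0,0,7.71]},
    {"grip": 0,"travel": [0,0,0],"dr": [0,0,7.71]},
    {"grip": 0,"travel": [0,0,0],"dr": [0,0,7.71]},
    {"grip": 0,"travel": [-0.02,0.005,0],"dr": [0,0,0]},
    {"grip": 0,"travel": [-0.04,0.011,0],"dr": [0,0,0]},
    {"grip": 0,"travel": [-0.045,0.012,0],"dr": [0,0,0]},
  ],
  squeeze=40,
)

```text
time_s: 1.1
tcp_pos: [0.3223, 0.5198, 0.2306]
tool_rot: [-180.0, 0.0, 102.3]
force: [1.9, 0.4, 0.3]
grip_width: 0.001
```

Call:
drive_tool(
  rows=[
    {"grip": 0,"travel": [-0.045,0.013,0],"dr": [0,0,0]},
    {"grip": 0,"travel": [-0.045,0.013,0],"dr": [0,0,0]},
    {"grip": 0,"travel": [-0.045,0.013,0],"dr": [0,0,0]},
    {"grip": 0,"travel": [-0.045,0.013,0],"dr": [0,0,0]},
    {"grip": 0,"travel": [-0.045,0.013,0],"dr": [0,0,0]},
    {"grip": 0,"travel": [-0.045,0.013,0],"dr": [0,0,0]},
    {"grip": 0,"travel": [-0.045,0.013,0],"dr": [0,0,0]},
    {"grip": 0,"travel": [-0.045,0.013,0],"dr": [0,0,0]},
    {"grip": 0,"travel": [-0.045,0.013,0],"dr": [0,0,0]},
    {"grip": 0,"travel": [-0.02,0.005,0],"dr": [0,0,0]},
  ],
)

```text
time_s: 2.1
tcp_pos: [0.5327, 0.1263, 0.2314]
tool_rot: [180.0, 0.1, 101.9]
force: [-0.7, 0.9, -0.5]
grip_width: -0.002
```

```bash
cat > w.py <<'E'
import sys,cv2
from h import *
s=bot.read_state();print(s['time_s'],s['tcp_pos'],s['tool_rot'],s['force'],s['grip_width'])
np.save("pics/wp.npy",bot.camera_params("wrist")["world_from_camera"]); p=bot.camera_params("wrist");print(p)
cv2.imwrite(f"pics/{sys.argv[1]}.png",bot.get_image("wrist")[:,:,::-1])
E
python3 w.py w1
```

```text
2.1 [0.53274489 0.12626066 0.23141114] [1.79983604e+02 5.74947696e-02 1.01908205e+02] [-0.73024591  0.85463416 -0.50335491] -0.0022451176884827617
{'fov_y': 70.48012951139984, 'cx': 284.23430201760317, 'cy': 206.26835674449046, 'world_from_camera': array([[ 9.78606705e-01,  1.94701380e-01,  6.64852650e-02,
         5.15102849e-01],
       [ 2.05739233e-01, -9.26937918e-01, -3.13779325e-01,
         2.07424233e-01],
       [ 5.34445650e-04,  3.20745178e-01, -9.47165374e-01,
         3.73632898e-01],
       [ 0.00000000e+00,  0.00000000e+00,  0.00000000e+00,
         1.00000000e+00]])}
```

View pics/w1.png

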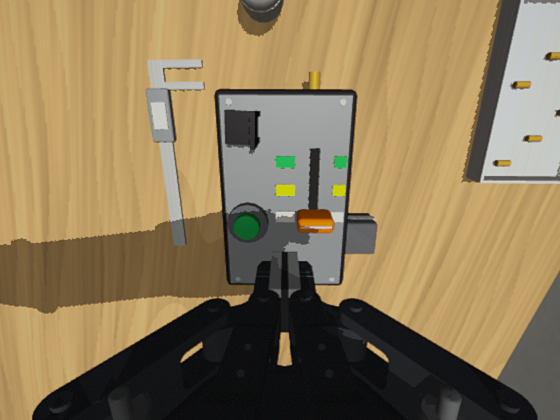

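The wrist view shows the lever top at about (316,218) and the button at (246,225). The green marks are at (285,161) and (340,161), the yellow marks at (285,190) and (340,190).

```bash
python3 - <<'E'
import cv2
from h import *
im=cv2.imread("pics/w1.png");h=cv2.cvtColor(im,cv2.COLOR_BGR2HSV)
def blobs(lo,hi,z,n):
    m=cv2.inRange(h,lo,hi);k,_,st,c=cv2.connectedComponentsWithStats(m)
    for i in range(1,k):
        if st[i,4]>60: print(n,st[i],c[i].round(1),unproj('wrist',c[i],z).round(4))
blobs((50,120,60),(80,255,255),.07,'green')
blobs((25,150,100),(33,255,255),.07,'yellow')
blobs((3,180,120),(17,255,255),.107,'orange')
print('btn',unproj('wrist',(246.5,226),.092))
cv2.imwrite("pics/w1z.png",cv2.resize(im[80:290,205:385],(514,600),interpolation=cv2.INTER_CUBIC))
E
```

```text
green [276 156  19  12 219] [285.1 161.3] [0.5279 0.153  0.07  ]
green [334 156  14  12 141] [340.2 161.8] [0.5834 0.1639 0.07  ]
green [233 215  27  25 506] [245.9 227.1] [0.5006 0.0727 0.07  ]
yellow [276 185  19  11 204] [284.9 189.9] [0.534  0.1231 0.07  ]
yellow [332 185  14  11 136] [338.5 190. ] [0.5896 0.1346 0.07  ]
orange [298 218  36  15 248] [315.6 224.7] [0.568  0.1051 0.107 ]
btn [0.50204245 0.08365337 0.092     ]
```

View pics/w1z.png

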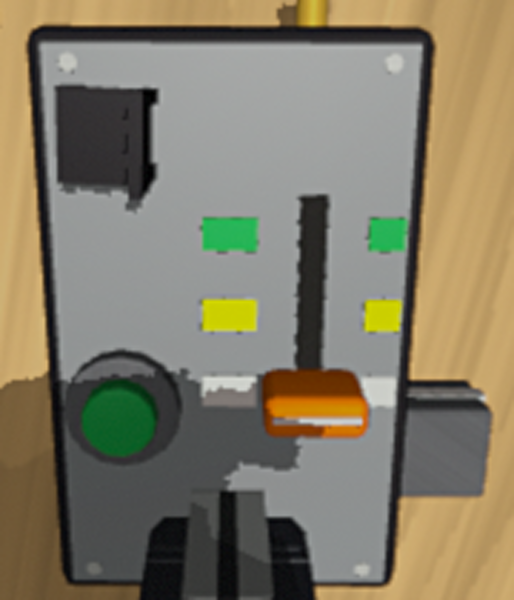

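```bash
python3 - <<'E'
from h import *
c,s=np.cos(np.radians(12)),np.sin(np.radians(12))
def q(uv,z,l):
    w=unproj('wrist',uv,z);print(uv,w.round(4),'feeder origin',np.round([w[0]-c*l[0]+s*l[1],w[1]-s*l[0]-c*l[1]],4))
q((314.3,161.5),.07,(.03,.04));q((313.8,190),.07,(.03,.01));q((316,226.3),.107,(.03,-.018));q((246.5,226),.092,(-.04,-.025))
E
```

```text
(314.3, 161.5) [0.5573 0.1589 0.07  ] feeder origin [0.5363 0.1135]
(313.8, 190) [0.564  0.1293 0.07  ] feeder origin [0.5367 0.1133]
(316, 226.3) [0.5688 0.1036 0.107 ] feeder origin [0.5357 0.115 ]
(246.5, 226) [0.502  0.0837 0.092 ] feeder origin [0.536  0.1164]
```

Call:
drive_tool(
  rows=[
    {"grip": 0,"travel": [-0.038,0.016,0],"dr": [0,0,0]},
    {"grip": 0,"travel": [-0.038,0.015,0],"dr": [0,0,0]},
    {"grip": 0,"travel": [0,0,0.035],"dr": [0,0,0]},
    {"grip": 0,"travel": [0,0,0.035],"dr": [0,0,0]},
    {"grip": 0,"travel": [0,0,0.03],"dr": [0,0,0]},
    {"grip": 0,"travel": [0,0,0.025],"dr": [0,0,0]},
    {"grip": 0,"travel": [0,0,0.021],"dr": [0,0,0]},
    {"grip": 0,"travel": [0,0,0],"dr": [0,0,0]},
  ],
)

```text
time_s: 2.95
tcp_pos: [0.5759, 0.0628, 0.0827]
tool_rot: [-179.7, 0.0, 102.2]
force: [-0.5, 0.6, 0.5]
grip_width: -0.002
```

```bash
cat > sc.py <<'E'
import sys,cv2
from h import *
im=bot.get_image("scene")[185:325,165:365,::-1];cv2.imwrite(f"pics/{sys.argv[1]}.png",cv2.resize(im,(800,560),interpolation=cv2.INTER_CUBIC))
s=bot.read_state();print(s['time_s'],s['tcp_pos'],s['tool_rot'],s['force'])
d=s['tcp_pos'][:2]-[.536,.1143];c,q=np.cos(np.radians(12)),np.sin(np.radians(12));print('local',c*d[0]+q*d[1],-q*d[0]+c*d[1])
E
python3 sc.py s1
```

```text
3.0 [0.57683337 0.06276396 0.08441879] [-1.79846594e+02  1.94720188e-02  1.02145809e+02] [-0.12139246 -0.11555434  0.57397555]
local 0.029226117082378548 -0.05889958956421637
```

View pics/s1.png

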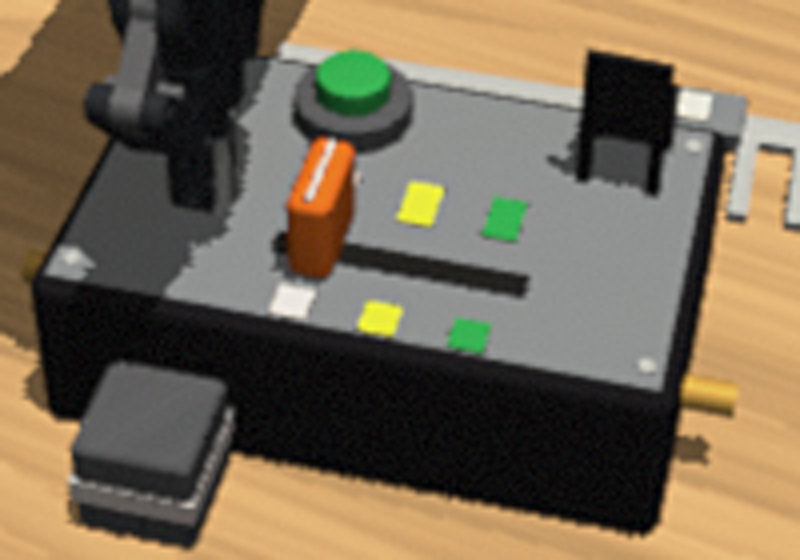

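Call:
drive_tool(
  rows=[
    {"grip": 0,"travel": [0.008,0,0],"dr": [0,0,0]},
    {"grip": 0,"travel": [0.008,0,0],"dr": [0,0,0]},
    {"grip": 0,"travel": [0.004,0,0],"dr": [0,0,0]},
    {"grip": 0,"travel": [0.004,0,0],"dr": [0,0,0]},
    {"grip": 0,"travel": [0.004,0,0],"dr": [0,0,0]},
    {"grip": 0,"travel": [0.004,0,0],"dr": [0,0,0]},
    {"grip": 0,"travel": [0.004,0,0],"dr": [0,0,0]},
    {"grip": 0,"travel": [0.004,0,0],"dr": [0,0,0]},
    {"grip": 0,"travel": [0.004,0,0],"dr": [0,0,0]},
    {"grip": 0,"travel": [0.004,0,0],"dr": [0,0,0]},
  ],
)

```text
time_s: 4.0
tcp_pos: [0.5682, 0.1093, 0.0858]
tool_rot: [179.9, 0.0, 102.1]
force: [1.1, -2.7, 1.6]
grip_width: 0.0
```

```bash
python3 sc.py s2
```

```text
4.05 [0.56784937 0.11037313 0.08563346] [1.79957279e+02 1.36110078e-04 1.02151368e+02] [ 1.22403864 -1.29766858  0.93226173]
local 0.030336940896707652 -0.010462917307909424
```

View pics/s2.png

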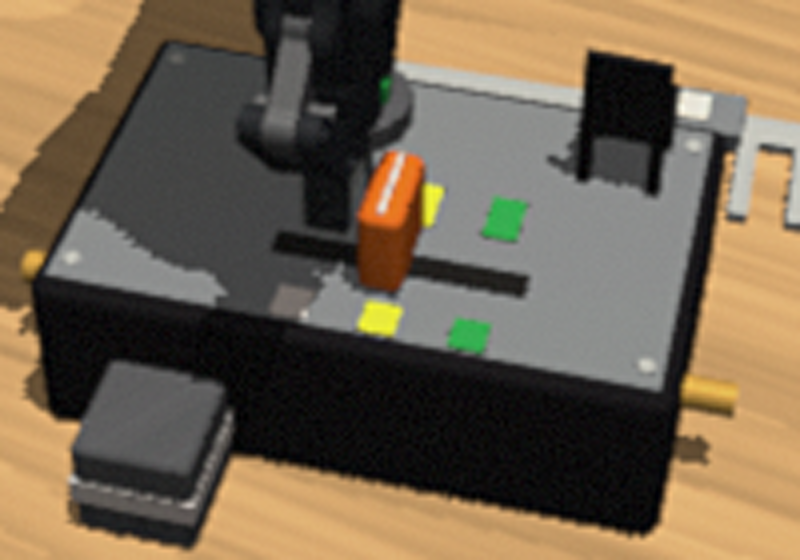

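The lever is now near the yellow marks, ahead of the fingertips. I'll keep pushing towards the green marks.

Call:
drive_tool(
  rows=[
    {"grip": 0,"travel": [0.004,0,0],"dr": [0,0,0]},
    {"grip": 0,"travel": [0.004,0,0],"dr": [0,0,0]},
    {"grip": 0,"travel": [0.004,0,0],"dr": [0,0,0]},
    {"grip": 0,"travel": [0.004,0,0],"dr": [0,0,0]},
    {"grip": 0,"travel": [0.004,0,0],"dr": [0,0,0]},
    {"grip": 0,"travel": [0.004,0,0],"dr": [0,0,0]},
    {"grip": 0,"travel": [0.003,0,0],"dr": [0,0,0]},
    {"grip": 0,"travel": [0.002,0,0],"dr": [0,0,0]},
    {"grip": 0,"travel": [0.002,0,0],"dr": [0,0,0]},
  ],
)

```text
time_s: 4.95
tcp_pos: [0.5609, 0.1404, 0.0852]
tool_rot: [-180.0, -0.0, 102.2]
force: [2.8, -1.2, 1.0]
grip_width: -0.002
```

```bash
python3 sc.py s3
```

```text
5.0 [0.5608798  0.14071933 0.08521259] [-1.79985102e+02 -1.32199552e-02  1.02172964e+02] [ 1.17711484 -1.75607231  1.26697928]
local 0.029829008575625947 0.0206692011411751
```

View pics/s3.png

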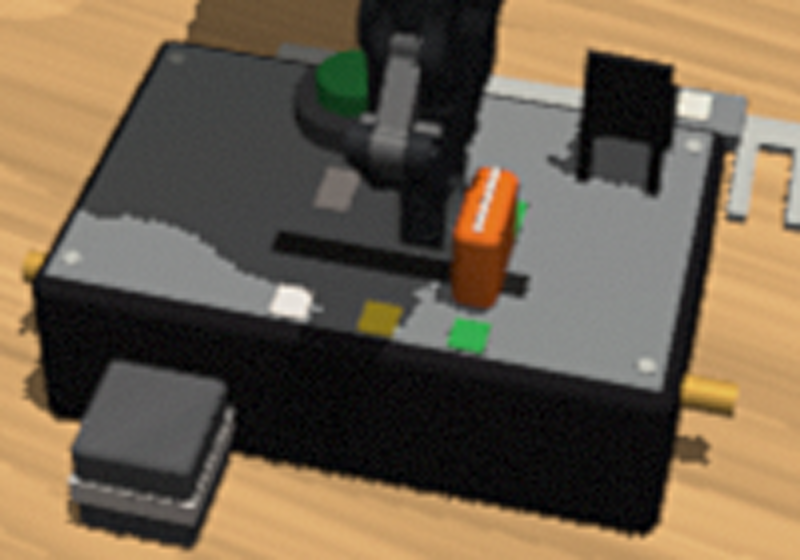

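The lever is close to the green marks and the force is low, so it isn't firmly on the stop yet. I'll push in small steps until the force rises.

Call:
drive_tool(
  rows=[
    {"grip": 0,"travel": [0.002,0,0],"dr": [0,0,0]},
    {"grip": 0,"travel": [0.002,0,0],"dr": [0,0,0]},
    {"grip": 0,"travel": [0,0,0],"dr": [0,0,0]},
  ],
)

```text
time_s: 5.3
tcp_pos: [0.5606, 0.1418, 0.0853]
tool_rot: [-180.0, 0.1, 102.0]
force: [4.8, -13.2, 1.6]
grip_width: 0.001
```

Call:
drive_tool(
  rows=[
    {"grip": 0,"travel": [0.002,0,0],"dr": [0,0,0]},
    {"grip": 0,"travel": [0.002,0,0],"dr": [0,0,0]},
    {"grip": 0,"travel": [0,0,0],"dr": [0,0,0]},
    {"grip": 0,"travel": [0,0,0],"dr": [0,0,0]},
  ],
)

```text
time_s: 5.7
tcp_pos: [0.5605, 0.1422, 0.0854]
tool_rot: [180.0, 0.3, 101.9]
force: [7.3, -29.4, 3.6]
grip_width: 0.0
```

```bash
python3 sc.py s4
```

```text
5.75 [0.56045715 0.1422699  0.0853945 ] [179.98802151   0.3044394  101.88274131] [  8.32541732 -28.57421021   3.15294083]
local 0.029737970439426456 0.02227376442743544
```

View pics/s4.png

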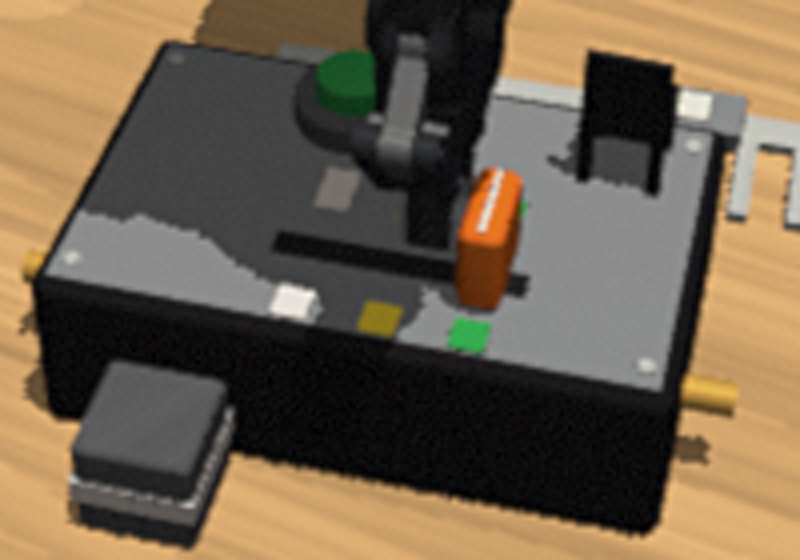

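The stop is firm: about 30 N with almost no motion, well above the 12 N of a hump, and the lever lines up with the green marks. I'll back off, rise and check.

Call:
drive_tool(
  rows=[
    {"grip": 0,"travel": [-0.01,0,0],"dr": [0,0,0]},
    {"grip": 0,"travel": [-0.015,0,0],"dr": [0,0,0]},
    {"grip": 0,"travel": [-0.015,0,0],"dr": [0,0,0]},
    {"grip": 0,"travel": [0,0,-0.03],"dr": [0,0,0]},
    {"grip": 0,"travel": [0,0,-0.03],"dr": [0,0,0]},
    {"grip": 0,"travel": [-0.035,0,-0.03],"dr": [0,0,0]},
    {"grip": 0,"travel": [-0.035,0,-0.03],"dr": [0,0,0]},
    {"grip": 0,"travel": [0,0,0],"dr": [0,0,0]},
  ],
)

```text
time_s: 6.55
tcp_pos: [0.5849, 0.0347, 0.2095]
tool_rot: [179.7, 0.1, 101.8]
force: [0.5, 0.1, 0.7]
grip_width: 0.003
```

```bash
python3 sc.py s5; python3 w.py w2; python3 - <<'E'
import cv2
im=cv2.imread("pics/w2.png");h=cv2.cvtColor(im,cv2.COLOR_BGR2HSV)
E
```

```text
6.6 [0.58369971 0.03739581 0.20730367] [ 1.79803442e+02 -9.12484483e-03  1.01915454e+02] [-0.44583299 -0.03116945  0.48429723]
local 0.030668075110066452 -0.08514097943569898
6.6 [0.58369971 0.03739581 0.20730367] [ 1.79803442e+02 -9.12484483e-03  1.01915454e+02] [-0.44583299 -0.03116945  0.48429723] -0.007284450113781285
{'fov_y': 70.48012951139984, 'cx': 284.23430201760317, 'cy': 206.26835674449046, 'world_from_camera': array([[ 0.97856843,  0.19393123,  0.06924233,  0.56563895],
       [ 0.20588876, -0.9274696 , -0.31210568,  0.11829254],
       [ 0.00369312,  0.31967299, -0.94752073,  0.34961355],
       [ 0.        ,  0.        ,  0.        ,  1.        ]])}
```

View pics/s5.png

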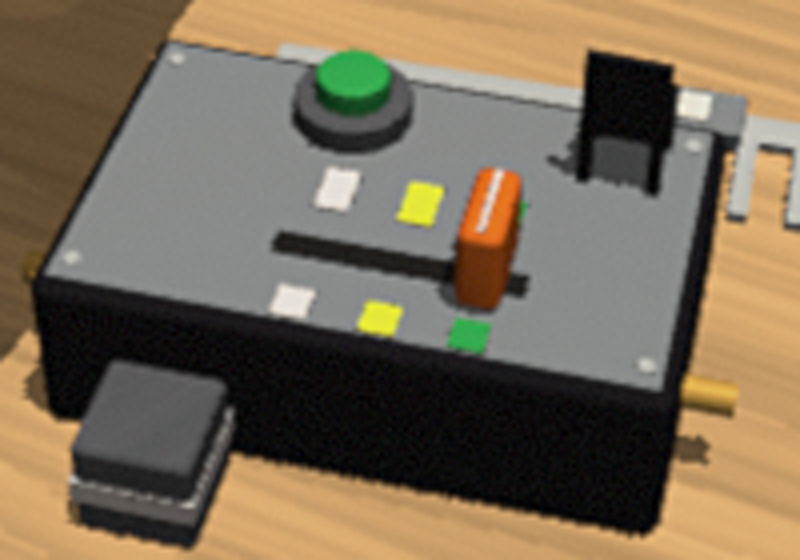

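View pics/w2.png

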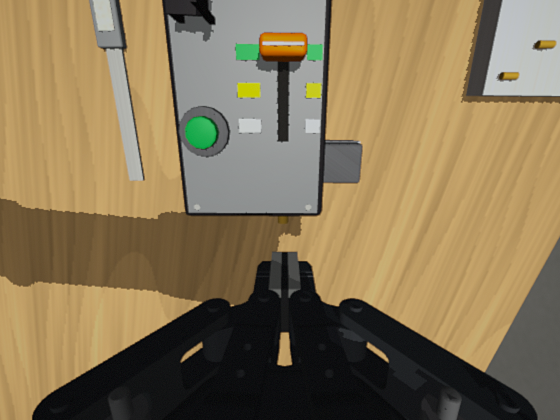

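The lever stays at the green marks: its stripe is at (283,43) in the wrist view. The button is up at (201,132) and the chair hasn't moved.

```bash
python3 - <<'E'
from h import *
p=bot.read_state()['tcp_pos']
c,q=np.cos(np.radians(12)),np.sin(np.radians(12))
def loc(w):
    d=w[:2]-[.536,.1143];return np.round([c*d[0]+q*d[1],-q*d[0]+c*d[1]],4)
for uv,z in (((283,43),.107),((201,132),.092),((248.5,126),.07),((248.5,90),.07),((247,51.5),.07)):
    w=unproj('wrist',uv,z);print(w.round(4),loc(w))
print(p,loc(p))
E
```

```text
[0.5554 0.1623 0.107 ] [0.0289 0.0429]
[0.5013 0.0856 0.092 ] [-0.04   -0.0209]
[0.5372 0.0968 0.07  ] [-0.0025 -0.0174]
[0.532  0.1268 0.07  ] [-0.0013  0.013 ]
[0.5256 0.1562 0.07  ] [-0.0014  0.0432]
[0.58281889 0.03922301 0.20585655] [ 0.0302 -0.0832]
```

Call:
drive_tool(
  rows=[
    {"grip": 0,"travel": [0.02,-0.0234,0],"dr": [0,0,0]},
    {"grip": 0,"travel": [0.02,-0.0234,0],"dr": [0,0,0]},
    {"grip": 0,"travel": [0.02,-0.0234,0],"dr": [0,0,0]},
    {"grip": 0,"travel": [0,0,0.03],"dr": [0,0,0]},
    {"grip": 0,"travel": [0,0,0.03],"dr": [0,0,0]},
    {"grip": 0,"travel": [0,0,0.025],"dr": [0,0,0]},
    {"grip": 0,"travel": [0,0,0.015],"dr": [0,0,0]},
    {"grip": 0,"travel": [0,0,0],"dr": [0,0,0]},
    {"grip": 0,"travel": [0,0,0],"dr": [0,0,0]},
  ],
)

```text
time_s: 7.55
tcp_pos: [0.5009, 0.0845, 0.1051]
tool_rot: [-179.9, 0.0, 102.2]
force: [0.2, 0.4, -0.5]
grip_width: 0.004
```

```bash
python3 sc.py s6
```

```text
7.6 [0.50135309 0.08450111 0.10563667] [-1.79996987e+02 -1.51066429e-03  1.02171811e+02] [ 0.10146585 -0.60956177  0.09978614]
local -0.040085332309452285 -0.021944213142090944
```

View pics/s6.png

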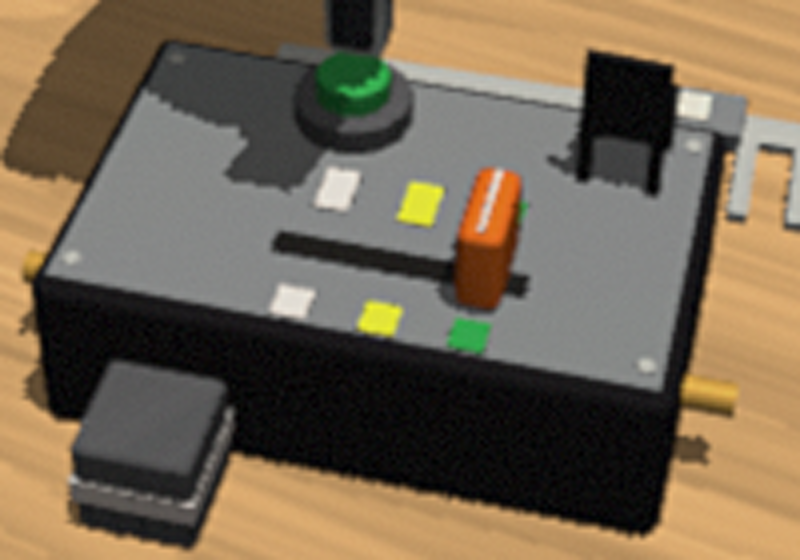

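The fingertips are above the green button and 13 mm over its top. Next, the press.

Call:
drive_tool(
  rows=[
    {"grip": 0,"travel": [0,0,0.008],"dr": [0,0,0]},
    {"grip": 0,"travel": [0,0,0.005],"dr": [0,0,0]},
    {"grip": 0,"travel": [0,0,0.003],"dr": [0,0,0]},
    {"grip": 0,"travel": [0,0,0.003],"dr": [0,0,0]},
    {"grip": 0,"travel": [0,0,0.002],"dr": [0,0,0]},
    {"grip": 0,"travel": [0,0,0],"dr": [0,0,0]},
  ],
)

```text
time_s: 8.2
tcp_pos: [0.5016, 0.0845, 0.0855]
tool_rot: [180.0, -0.1, 102.1]
force: [-10.6, 0.7, 33.4]
grip_width: -0.001
```

```bash
python3 sc.py s7
```

```text
8.25 [0.50156391 0.08447885 0.08547695] [ 1.79975486e+02 -7.34315311e-02  1.02133713e+02] [-10.04689307   0.83956906  34.57270584]
local -0.03988374073644325 -0.02200981823272749
```

View pics/s7.png

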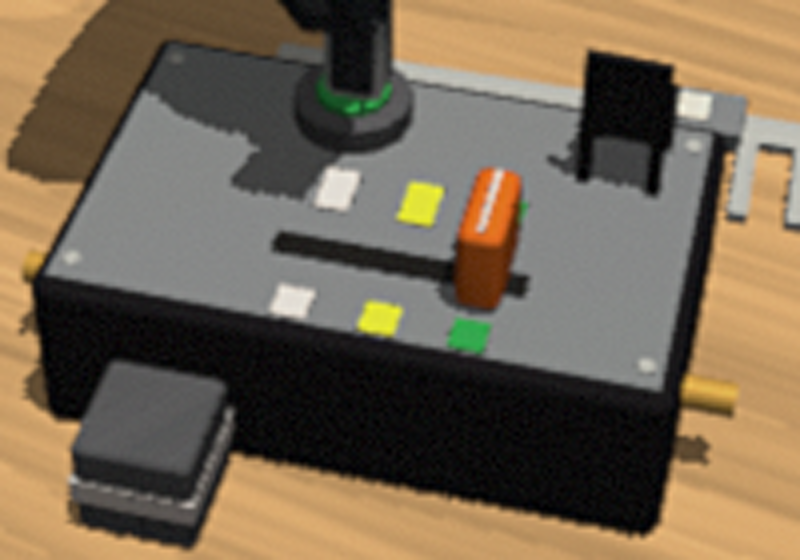

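Call:
drive_tool(
  rows=[
    {"grip": 0,"travel": [0,0,-0.01],"dr": [0,0,0]},
    {"grip": 0,"travel": [0,0,-0.03],"dr": [0,0,0]},
    {"grip": 0,"travel": [0,0,-0.04],"dr": [0,0,0]},
    {"grip": 0,"travel": [-0.04,0,-0.04],"dr": [0,0,0]},
    {"grip": 0,"travel": [-0.04,0,-0.02],"dr": [0,0,0]},
    {"grip": 0,"travel": [0,0,0],"dr": [0,0,0]},
    {"grip": 0,"travel": [0,0,0],"dr": [0,0,0]},
    {"grip": 0,"travel": [0,0,0],"dr": [0,0,0]},
  ],
)

```text
time_s: 9.05
tcp_pos: [0.5167, 0.0112, 0.2191]
tool_rot: [-179.9, -0.0, 102.2]
force: [0.1, -0.4, 0.4]
grip_width: 0.008
```

```bash
python3 sc.py s8; python3 w.py w3; python3 - <<'E'
from cell import bot
import cv2
im=bot.get_image("top");cv2.imwrite("pics/top9.png",im[:,:,::-1])
E
```

```text
9.1 [0.51666067 0.01138161 0.21893228] [-1.79922394e+02 -2.50088577e-04  1.02214855e+02] [ 0.32045937 -0.28087343 -0.68707451]
local -0.04031465940871995 -0.09664849973982453
9.1 [0.51666067 0.01138161 0.21893228] [-1.79922394e+02 -2.50088577e-04  1.02214855e+02] [ 0.32045937 -0.28087343 -0.68707451] -0.0003870578118441098
{'fov_y': 70.48012951139984, 'cx': 284.23430201760317, 'cy': 206.26835674449046, 'world_from_camera': array([[ 0.97748197,  0.20028578,  0.0664425 ,  0.49882318],
       [ 0.21101603, -0.9260916 , -0.31277242,  0.09237557],
       [-0.00111203,  0.31974984, -0.94750135,  0.36124292],
       [ 0.        ,  0.        ,  0.        ,  1.        ]])}
```

View pics/s8.png

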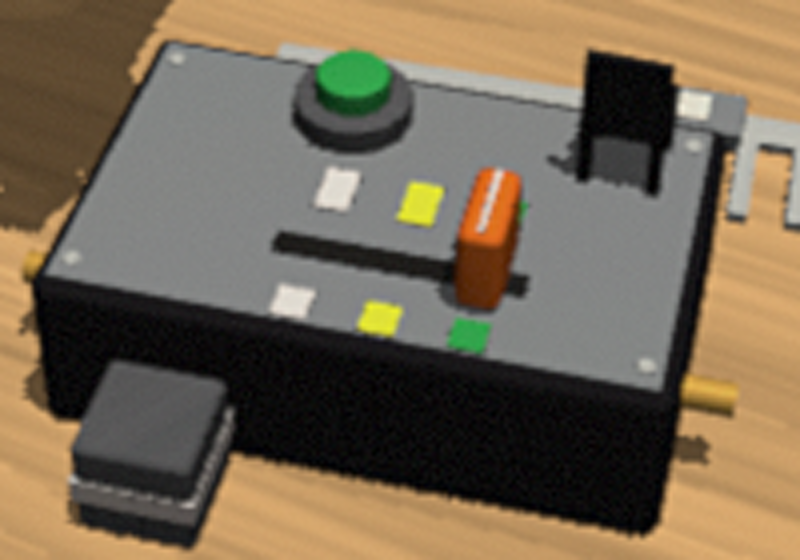

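View pics/w3.png

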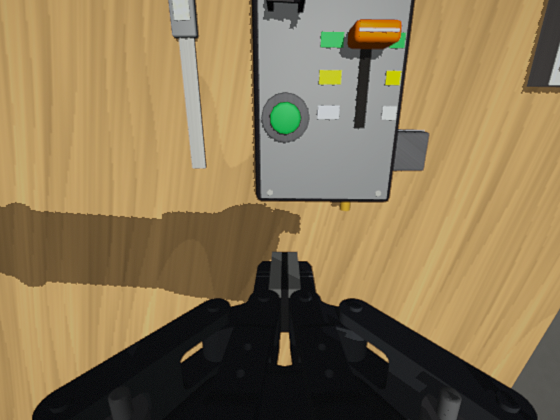

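View pics/top9.png

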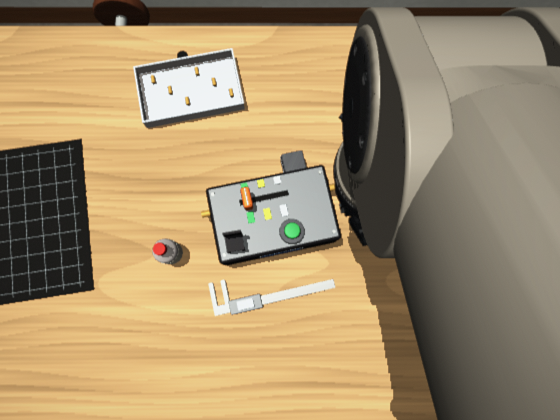

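The button was at its bottom at 34 N with the tip at z = 85.5 mm, and it is up again. The lever is at green, and the bottle (165,250), chair (235,242) and calipers sit at the same pixels as at the start. Handing in.

```bash
python3 -c "
from cell import bot
print(bot.close_job())"
```

```text
the job is handed in; nothing more can be done
None
```

I pushed the lever with the closed fingertips from white, past yellow, to the stop at green. I then pressed the start button right down, let it come back up, and handed the job in at about 9 s of the 42 s allowed. No verdict is reported at hand-in.

**Last checks:**
- **Lever:** it held firm at about 30 N with almost no motion (a hump takes about 12 N with friction). In the pictures it lines up with the green marks to within about 1 mm. It stayed there after I backed off and after the button press.
- **Button:** it was at the bottom with the tip at z = 85.5 mm (86 mm expected) and about 34 N. The final pictures show it up again.
- **Bystanders:** the glue bottle, chair and calipers look unmoved in the before and after top views, by eye.
- **Arm:** it stood about 0.15 m above the feeder, touching nothing, with the force reading near zero.

**Disagreement:** the cameras differed by 3–5 mm on where the feeder stands in y. The corners of the box also fitted 3–5 px worse than the marks. I relied on the marks and on contact force for the pushes.

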